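# Power off, then point out the wrong capacitor and its spare

### The arm

A 6-joint arm with a two-finger parallel gripper is mounted at the origin on the work surface. World frame = base frame: x ahead of the robot, y to its left, z up, the work surface at z = 0. Lengths are in mm, angles in rad, forces in N, time in s.
With the tool pointing down it reaches from about 275 to 1000 mm from the base axis. Payload 8.4 kg.
Tool frame: the origin (TCP) lies between the finger pads, 19 mm behind the fingertips; this is the grasp point; z points along the fingers, y is the line along which they close (so a half turn about z gives the same grasp; the last joint's range is limited). The gripper opens to 85 mm and grips with 20 to 120 N. Pads are 22 mm wide; open, the fingers measure 114 mm over their backs; the gripper's body (76 mm by 85 mm) begins 54 mm behind the grasp point. The pads swing forward as they close: fully open they stand 13 mm farther back than shut.
Start: joints at [-0.002, 0.353, 1.633, -0, 1.155, -0.002], TCP at [625.002, -0, 249.981] pointing down, gripper open.
Joint ranges: [-2.63, 2.63], [-0.92, 2.1], [0.06, 2.66], [-1.3, 4.44], [0, 2.69], [-3.02, 3.02]. Speed limits (rad/s): [2.22, 2.22, 2.79, 3.14, 3.14, 3.14].

### API

Orientations are given as [roll, pitch, yaw] about the fixed x, y, z axes, in that order (R = Rz(yaw) Ry(pitch) Rx(roll)).
In Python, from rig import * gives the robot as it stands.
- The arm moves only by the shell command python3 -m creep 'ROWS'. ROWS is JSON, a list of rows, each a list of 7 numbers: the turn, a rotation vector about the tool's x, y, z in degrees, then the shift along the tool's x, y, z in m, then the opening, from 0 (shut) to 1 (fully open). In form: [[ax, ay, az, dx, dy, dz, gripper], ...]. A call has exactly 8 rows; each row shifts and turns the commanded pose from where the row before left it, along the tool's axes as they then stand; what a row does not reach is not made up. A row lasts 1/12 s, in which the tool goes at most 41.7 mm and 7.16 degrees, less where a joint would pass 70% of its speed; a pose out of reach is approached as far as the arm can. A call with a gripper value outside its range is refused whole. The fingers move at their own pace and stop on an object; the grip force is fixed at half the most. Time passes only in rows, so rows that do not move let the fingers close, or fill a call up. It gives the time, the measured TCP pose, the force, the opening and the grip force at its end, in the units of the state.
- get_state(): the state, without advancing time (a new reading comes with each control period).
- snapshot(name): name is "scene" or "side" or "wrist"; returns the picture (480x640x3 uint8, red, green, blue); there is no depth.
- calibration(name): a dict with "fx", "fy", "cx", "cy" (pixels), "cam_to_world" (4x4, takes a point from camera to world coordinates); the wrist camera has in their place "T_tool_cam" (4x4, takes a point from camera to tool coordinates, whose origin is the TCP and whose axes are the flange's). Camera axes: x right, y up, looking along -z (the intrinsics and any distortion apply to the point x, -y, -z); pixel columns grow to the right and rows downward; lengths in mm; the calibration is good to about 2 mm. A picture is of the moment at which its call begins: read the wrist's pose just before it. calibration takes no time and is no camera call.
- job_done(): hands the job in; it is judged then, once.
The state is a dict: "t": time; "joints": joint angles; "qd": joint speeds; "joint_efforts": joint torques, N m; "eef_pos": TCP position; "orientation": TCP orientation; "ft_force": force on the tool from outside, world axes, zero at the start; "moment": the same for the moment, N m; "opening": opening from 0.0 (shut) to 1.0 (fully open); "finger_force": force on a finger pad.
Only numpy, scipy, OpenCV 4.12 (cv2) and the standard library are available. Lean on these libraries where they do the work, as an engineer would, in place of code of your own. Each camera call takes 0.05 s, during which the arm holds its last target. There are 200 camera calls.

### The job

Three of the four big filter capacitors in the open amplifier are squat, but the fourth is a tall slim one fitted by mistake: switch the power strip off by pressing the raised half of its rocker fully down, then show your colleague the swap. Point straight down at the tall slim capacitor in the amplifier for two seconds, then for two seconds at the matching squat spare in the parts tray, each time with the fingertips centred a couple of centimetres above it. Do not touch the amplifier, its parts or the spares, do not point at any other part on the way, and leave everything else on the bench where it is.

Things in the scene. Friction and masses are not known exactly. Their poses are not given: they have to be found in the camera images.
- amp: the open amplifier, heavy, stays put: chassis without cover, 200 (x) by 262 mm (y), origin under its centre; front panel with knobs, 70 mm high, faces its -x. Four filter capacitors stand 2 x 2 on the green board in its -y half, 57 mm apart along x, 53 mm along y (the slim one may be in any place); a ring transformer fills the +y half, a heat sink 54 mm high is behind the capacitors
- cap_slim_top (a point): the wrong part: the one tall slim filter capacitor in the amplifier, upright black can, 25 mm across, 50 mm tall; this point is the centre of its flat top, z up, 64 mm above the bench and 15 mm higher than the other three
- cap_a_top (a point): one of the three squat filter capacitors in the amplifier: upright black can, 35 mm across, 35 mm tall; this point is the centre of its flat top, z up, 49 mm above the bench
- cap_b_top (a point): one of the three squat filter capacitors in the amplifier: upright black can, 35 mm across, 35 mm tall; this point is the centre of its flat top, z up, 49 mm above the bench
- cap_c_top (a point): one of the three squat filter capacitors in the amplifier: upright black can, 35 mm across, 35 mm tall; this point is the centre of its flat top, z up, 49 mm above the bench
- tray: blue parts tray, 210 mm (its x) by 78 mm, 28 mm high, walls and floor 3 mm, three open compartments in a row along its x; origin under its centre. It stands left or right of the amplifier, fixed to the bench
- spare_squat_top (a point): the right spare: squat capacitor standing loose and upright in one compartment of the tray, black can 35 mm across, 35 mm tall; this point is the centre of its top, z up, 38 mm above the bench
- spare_slim_top (a point): another spare, not the right one: slim capacitor standing loose in another compartment, 25 mm across, 50 mm tall; this point is the centre of its top, z up
- spare_sink_top (a point): small finned aluminium heat sink standing loose in the remaining compartment, 34 x 28 mm, 40 mm tall; this point is the centre of its top, z up
- spare_squat: the squat spare capacitor, origin at the centre of its underside
- spare_slim: the slim spare capacitor, origin at the centre of its underside
- spare_sink: the small heat sink, origin at the centre of its underside
- strip: grey power strip screwed to the bench on the other side of the amplifier, 260 mm (its x) by 58 mm, top 36 mm high, origin under its centre; its black rocker switch is 90 mm from the origin towards its -x end (the end nearer the robot), then come four sockets towards +x, the last with a black mains adapter (top 78 mm high)
- rocker (a joint): the strip's rocker switch: +0.2 on (as it starts: the half nearer the robot is raised), -0.2 off (that half pressed fully down). A stiff switch without a spring: it stays where it is left, so press it fully down; about 2 to 3 N on the raised half tips it
- rocker_off_pad (a point): where to press: on top of the raised half of the rocker (the half nearer the robot), on its centre line, 12 mm from the pivot; it tilts with the rocker. The rocker is 24 mm wide (strip y), 33 mm long (strip x); its raised edge is about 11 mm above the strip top, and this half lies about 4 mm above the strip top when pressed fully down
- screwdriver: bystander, to be left alone: screwdriver with a blue handle, 190 mm long, lying near the robot
- cutters: bystander, to be left alone: side cutters with two red handles, 155 mm long, lying near the robot
- multimeter: bystander, to be left alone: yellow hand-held multimeter, 150 x 75 x 45 mm, lying beyond the amplifier
- solder_spool: bystander, to be left alone: reel of solder, 58 mm across, 40 mm high, beyond the amplifier
- flux_bottle: bystander, to be left alone: white bottle, 44 mm across, 100 mm tall, at the right
- carton: bystander, to be left alone: yellow and black product carton, 120 x 85 x 85 mm, at the left
- loose_knob: bystander, to be left alone: loose black control knob, 26 mm across, 17 mm high, near the robot

How it is judged (in metres and radians):
On the way, in this order (a step that is already met when the one before it is completed fails the run):
1. the power strip is switched off (value of joint rocker below -0.12 rad), for 0.2 s.
2. the tool point dwells just above the tall slim capacitor in the amplifier, power off (horizontal distance between the grasp point and cap_slim_top below 0.015 m and z of the grasp point in the frame of cap_slim_top between 0.002 and 0.065 m and angle between the grasp point's own z axis and vertical above 2.6 rad and contact force between the fingers and anything else below 0.3 N and value of joint rocker below -0.12 rad), for 1.8 s.
3. the tool point dwells just above the squat spare in the tray, power off (horizontal distance between the grasp point and spare_squat_top below 0.015 m and z of the grasp point in the frame of spare_squat_top between 0.002 and 0.065 m and angle between the grasp point's own z axis and vertical above 2.6 rad and contact force between the fingers and anything else below 0.3 N and value of joint rocker below -0.12 rad), for 1.8 s.
At the end, for the whole second after the job is handed in: Rocker off (below -0.12 rad). Slim capacitor, then squat spare, each pointed at for 1.8 s: tool within 30 degrees of straight down, TCP within 15 mm of its axis, 2 to 65 mm above its top, touching nothing. Spares upright, at rest, within 10 mm of their places; bystanders within 15 mm (value of joint rocker below -0.12 rad and distance of each of spare_squat, spare_slim, spare_sink from where it was at the start of the episode below 0.01 m and angle between each of spare_squat, spare_slim, spare_sink's own z axis and vertical below 0.1 rad and linear speed of each of spare_squat, spare_slim, spare_sink below 0.02 m/s and distance of each of screwdriver, cutters, multimeter, solder_spool, flux_bottle, carton, loose_knob from where it was at the start of the episode below 0.015 m).
It fails at once if pointed at a wrong part: tool point within 12 mm of the axis and less than 45 mm above the top of a squat capacitor in the amplifier, the slim spare or the small heat sink ((horizontal distance between the grasp point and cap_a_top below 0.012 m and z of the grasp point in the frame of cap_a_top between 0 and 0.045 m) or (horizontal distance between the grasp point and cap_b_top below 0.012 m and z of the grasp point in the frame of cap_b_top between 0 and 0.045 m) or (horizontal distance between the grasp point and cap_c_top below 0.012 m and z of the grasp point in the frame of cap_c_top between 0 and 0.045 m) or (horizontal distance between the grasp point and spare_slim_top below 0.012 m and z of the grasp point in the frame of spare_slim_top between 0 and 0.045 m) or (horizontal distance between the grasp point and spare_sink_top below 0.012 m and z of the grasp point in the frame of spare_sink_top between 0 and 0.045 m)).
It fails at once if a part in the tray was moved or lifted (10 mm) (distance of any of spare_squat, spare_slim, spare_sink from where it was at the start of the episode above 0.01 m).
It fails at once if a bystander was disturbed (15 mm) (distance of any of screwdriver, cutters, multimeter, solder_spool, flux_bottle, carton, loose_knob from where it was at the start of the episode above 0.015 m).
It fails at once if the amplifier, a capacitor or a spare was touched (contact force between any of the fingers, the arm and amp above 0.5 N or contact force between any of the fingers, the arm and cap_a above 0.5 N or contact force between any of the fingers, the arm and cap_b above 0.5 N or contact force between any of the fingers, the arm and cap_c above 0.5 N or contact force between any of the fingers, the arm and cap_slim above 0.5 N or contact force between any of the fingers, the arm and spare_squat above 0.5 N or contact force between any of the fingers, the arm and spare_slim above 0.5 N or contact force between any of the fingers, the arm and spare_sink above 0.5 N).
It also fails if it takes over 53 s, if anything falls off the work surface, if the arm or the gripper's body presses on something with over 40 N, if the wrist force passes 120 N, or if a joint passes its speed limit or range.

## Working session

There is one attempt and no reset: what is moved stays moved. The work goes in short steps, Python scripts to look and compute and a shell command to move; the robot and the scene stay as the last step left them, time stands still between calls to the robot, and variables do not carry over. Pictures are saved under pics/ and viewed, at most 10 in all, crops included, and the job is handed in when it is done.

```bash
mkdir -p pics
python3 - <<'E'
from rig import *
import cv2
print(get_state()["t"])
for n in ["scene","side","wrist"]:
    c=calibration(n); print(n,c)
    s=get_state(); im=snapshot(n); cv2.imwrite(f"pics/{n}0.png",im[:,:,::-1])
E
```

```text
0.0
scene {'fx': 530.2057381487505, 'fy': 530.2057381487505, 'cx': 315.7799120413811, 'cy': 238.19122429456687, 'cam_to_world': array([[ 3.05563651e-01, -6.38205710e-01,  7.06628847e-01,
         1.43649079e+03],
       [ 9.52146349e-01,  2.10212955e-01, -2.21873488e-01,
        -2.65496377e+02],
       [-6.94161090e-03,  7.40610549e-01,  6.71898674e-01,
         9.23829645e+02],
       [ 0.00000000e+00,  0.00000000e+00,  0.00000000e+00,
         1.00000000e+00]])}
side {'fx': 610.1069315787647, 'fy': 610.1069315787647, 'cx': 328.83020912624585, 'cy': 237.79034530748794, 'cam_to_world': array([[-8.71656520e-01,  2.67449254e-01, -4.10713779e-01,
        -2.79474181e+01],
       [-4.90083149e-01, -4.85500261e-01,  7.23953040e-01,
         1.02480279e+03],
       [-5.78094625e-03,  8.32322289e-01,  5.54261840e-01,
         8.50936246e+02],
       [ 0.00000000e+00,  0.00000000e+00,  0.00000000e+00,
         1.00000000e+00]])}
wrist {'fx': 419.2108763481647, 'fy': 419.2108763481647, 'cx': 317.1949322307974, 'cy': 241.12454448168967, 'T_tool_cam': array([[ 7.11990878e-04,  9.64480231e-01,  2.64154078e-01,
         6.66939834e+01],
       [ 9.99999746e-01, -6.93032685e-04, -1.64958171e-04,
        -4.28758327e-01],
       [ 2.39685152e-05,  2.64154128e-01, -9.64480480e-01,
        -1.23686698e+02],
       [ 0.00000000e+00,  0.00000000e+00,  0.00000000e+00,
         1.00000000e+00]])}
```

View pics/scene0.png

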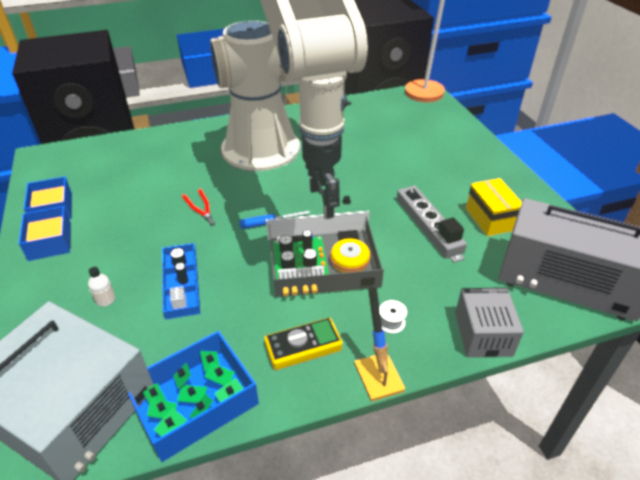

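View pics/side0.png

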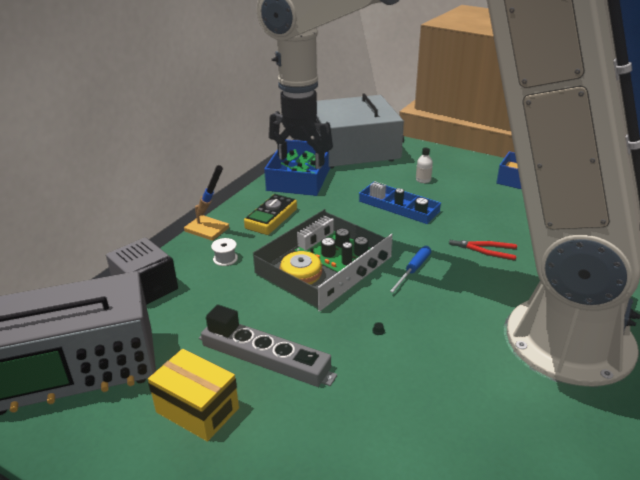

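View pics/wrist0.png

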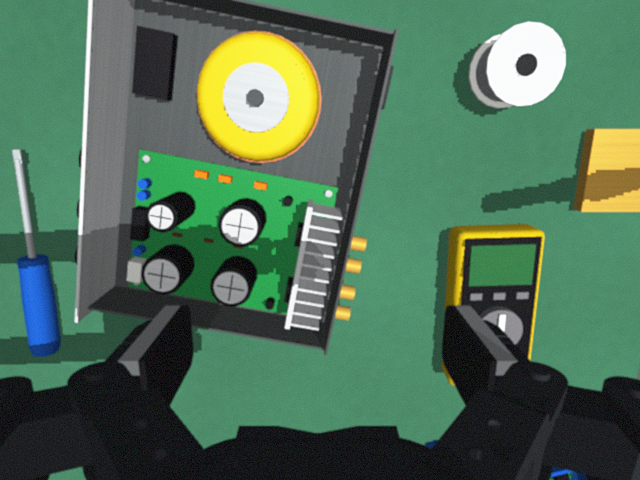

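The wrist view shows the slim cap at about (162,217) with squat caps at (242,226), (167,275) and (234,287). In the side view the rocker is near (308,357), and the tray holds the sink at (378,190), slim at (399,197) and squat at (421,205).

```bash
cat > h.py <<'E'
from rig import *
import cv2, numpy as np
from scipy.spatial.transform import Rotation as R
def ray(n,uv,s=None):
    c=calibration(n)
    if n=="wrist":
        T=np.eye(4);T[:3,:3]=R.from_euler('xyz',s["orientation"]).as_matrix();T[:3,3]=s["eef_pos"];T=T@np.array(c["T_tool_cam"])
    else: T=np.array(c["cam_to_world"])
    d=T[:3,:3]@np.array([(uv[0]-c["cx"])/c["fx"],-(uv[1]-c["cy"])/c["fy"],-1]); return T[:3,3],d
def onz(n,uv,z,s=None):
    o,d=ray(n,uv,s); return (o+d*(z-o[2])/d[2]).round(1)
def bright(im,uv,r=25,th=130):
    # centroid of the pale grey blob containing/nearest uv (RGB image)
    hsv=cv2.cvtColor(im,cv2.COLOR_RGB2HSV); m=((hsv[...,1]<60)&(hsv[...,2]>th)).astype(np.uint8)
    m=cv2.morphologyEx(m,cv2.MORPH_CLOSE,np.ones((3,3)))
    n,l,st,ce=cv2.connectedComponentsWithStats(m)
    k=min(range(1,n),key=lambda i:np.hypot(*(ce[i]-uv))+(1e3 if st[i,4]<15 else 0))
    return ce[k],st[k]
E
python3 - <<'E'
from h import *
s=get_state(); print(s["t"],s["eef_pos"],s["orientation"])
W=cv2.imread("pics/wrist0.png")[:,:,::-1];S=cv2.imread("pics/side0.png")[:,:,::-1];C=cv2.imread("pics/scene0.png")[:,:,::-1]
for uv,z in [((162,217),64),((242,226),49),((167,275),49),((234,287),49)]:
    c,st=bright(W,uv,th=90);print("amp",c.round(1),st,onz("wrist",c,z,s))
for n,im,L in [("side",S,[((378,189),43),((399,191),53),((421,205),38)]),("scene",C,[((178,297),43),((181,267),53),((178,254),38)])]:
    for uv,z in L:
        c,st=bright(im,uv,th=120);print(n,c.round(1),st,onz(n,c,z))
print("rocker",onz("side",(308,356),42),onz("scene",(407,192),42))
a=cv2.resize(S[310:400,190:350],None,fx=4,fy=4,interpolation=2)
b=cv2.resize(C[235:320,150:215],None,fx=3,fy=3,interpolation=2)
c=cv2.resize(C[180:265,390:470],None,fx=3,fy=3,interpolation=2)
o=np.zeros((600,640,3),np.uint8);o[:360]=a;o[360:600,:195]=b[:240];o[360:600,200:440]=c[:240]
d=cv2.resize(S[180:225,355:445],None,fx=2.1,fy=2.1);o[360:360+d.shape[0],445:445+d.shape[1]]=d
cv2.imwrite("pics/c1.png",o[:,:,::-1])
E
```

```text
0.15 [ 6.24634822e+02 -1.19472276e-02  2.49410967e+02] [-3.14047081e+00 -1.70488677e-05  1.57078370e+00]
amp [160.5 216.6] [148 204  26  26 519] [506.    1.1  64. ]
amp [239.3 225.7] [ 221  208   37   36 1050] [562.2  -9.4  49. ]
amp [153.1 273.4] [ 126  257   53   35 1296] [489.6 -49.7  49. ]
amp [230.2 287.3] [213 272  35  32 879] [552.1 -61.7  49. ]
side [377.8 184.5] [371 181  15   8  66] [ 582.3 -325.6   43. ]
side [399.2 189.7] [396 188   7   5  26] [ 512.4 -310.5   53. ]
side [421.4 200.4] [416 198  12   6  56] [ 447.7 -310.6   38. ]
scene [177.4 297.2] [170 288  15  20 253] [ 599.2 -324.1   43. ]
scene [179.5 265.9] [175 262  10   8  63] [ 513. -307.   53.]
scene [176.9 252.6] [170 248  14  10 110] [ 449.2 -308.2   38. ]
rocker [411.6 331.4  42. ] [408.2 319.9  42. ]
```

View pics/c1.png

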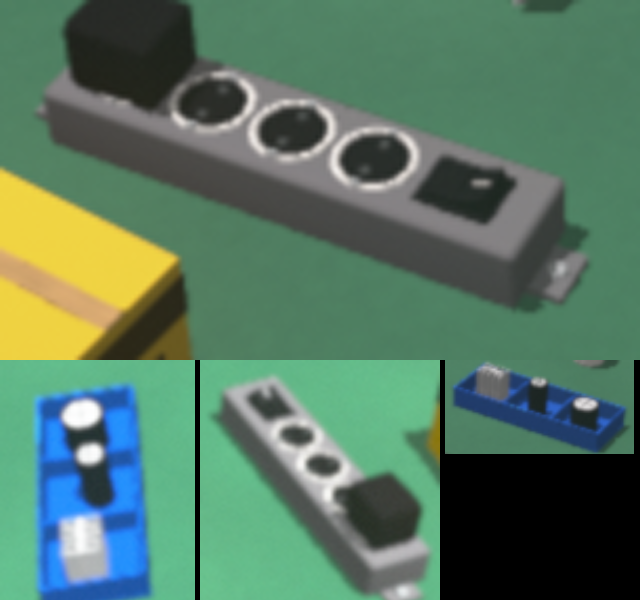

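The crops show the rocker with its raised half toward the robot, at about (307,357) in the side view. The tray order from the robot outward is squat, slim, sink. The capacitor spacings come out at 57.2 and 53.2 mm, which matches what was given. Next I move over the strip with the gripper closing and measure the rocker from the wrist.

```bash
python3 -m creep '[[0,0,0,0.03,-0.02,0,0],[0,0,0,0.03,-0.02,0,0],[0,0,0,0.03,-0.02,0,0],[0,0,0,0.03,-0.02,0,0],[0,0,0,0.03,-0.02,0,0],[0,0,0,0.03,-0.02,0,0],[0,0,0,0.03,-0.02,0,0],[0,0,0,0.03,-0.02,0,0]]'
python3 -m creep '[[0,0,0,0.02,-0.012,0,0],[0,0,0,0.02,-0.012,0,0],[0,0,0,0.02,-0.012,0,0],[0,0,0,0.02,-0.012,0,0],[0,0,0,0,0,0,0],[0,0,0,0,0,0,0],[0,0,0,0,0,0,0],[0,0,0,0,0,0,0]]'
python3 - <<'E'
from h import *
s=get_state();im=snapshot("wrist");cv2.imwrite("pics/w1.png",im[:,:,::-1]);print(s["t"],list(s["eef_pos"]),s["orientation"],s["opening"])
E
```

```text
t: 0.82
eef_pos: [463.7, 241.1, 249.9]
orientation: [-3.141, 0.0, 1.571]
ft_force: [1.0, 0.6, -0.4]
opening: -0.002
finger_force: 0.0
t: 1.48
eef_pos: [417.4, 319.3, 249.9]
orientation: [-3.142, 0.0, 1.57]
ft_force: [0.3, -0.2, 0.3]
opening: -0.001
finger_force: 0.0
1.4833 [np.float64(417.3547511222954), np.float64(319.2832119030642), np.float64(249.87697956147255)] [-3.14152323e+00  3.93204019e-04  1.57019898e+00] -0.0014291002852017376
```

View pics/w1.png

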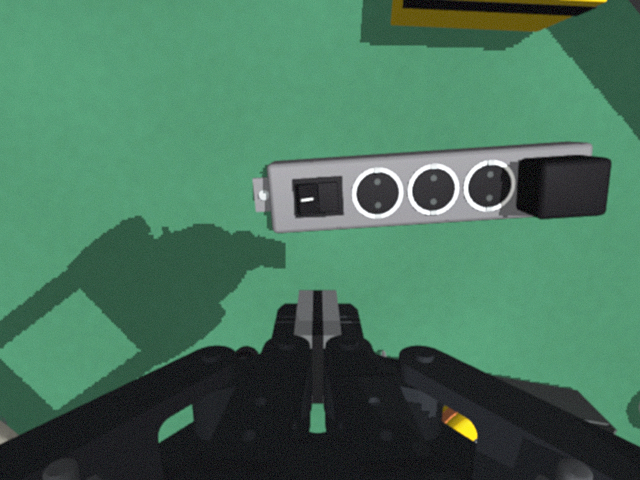

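The strip lies nearly along world x, with socket rings at (377,193), (433,189) and (489,186). The rocker is centred near (318,197), with its raised half on the left.

Run:
```python
from h import *
s=get_state();im=cv2.imread("pics/w1.png")[:,:,::-1]
P=[]
for uv in [(377,193),(433,189),(489,186)]:
    c,st=bright(im,uv,th=200);P.append(onz("wrist",c,36,s));print(c,st,P[-1])
d=(P[2]-P[0])[:2];print("yaw",np.degrees(np.arctan2(d[1],d[0])),np.hypot(*d)/2)
g=cv2.cvtColor(im,cv2.COLOR_RGB2GRAY)[170:222,285:350];m=(g<70).astype(np.uint8)
print(cv2.minAreaRect(max(cv2.findContours(m,0,2)[0],key=cv2.contourArea)+np.array([285,170])))
for uv in [(294,199),(306,198),(318,197),(343,196)]: print(uv,onz("wrist",uv,42,s))
q=onz("wrist",(318,197),36,s)
print("strip ends",onz("wrist",(272,198),36,s))
```

```text
[377.54456825 191.87325905] [352 167  52  52 718] [465.8 334.7  36. ]
[433.46272855 188.0464135 ] [407 163  53  52 711] [510.8 337.8  36. ]
[480.69653768 184.05906314] [463 160  44  52 491] [548.6 341.   36. ]
yaw 4.351077951573892 41.51966401598164
((317.5487365722656, 196.73008728027344), (37.58323287963867, 48.09323501586914), 86.18592071533203)
(294, 199) [398.5 329.9  42. ]
(306, 198) [408.1 330.7  42. ]
(318, 197) [417.7 331.5  42. ]
(343, 196) [437.6 332.3  42. ]
strip ends [380.3 329.7  36. ]
```

```bash
python3 -m creep '[[0,0,0,0.011,-0.013,0.02,0],[0,0,0,0,0,0.03,0],[0,0,0,0,0,0.03,0],[0,0,0,0,0,0.03,0],[0,0,0,0,0,0.03,0],[0,0,0,0,0,0.02,0],[0,0,0,0,0,0.01,0],[0,0,0,0,0,0,0]]'
python3 -m creep '[[0,0,0,0,0,0,0],[0,0,0,0,0,0.004,0],[0,0,0,0,0,0.004,0],[0,0,0,0,0,0.003,0],[0,0,0,0,0,0.002,0],[0,0,0,0,0,0.001,0],[0,0,0,0,0,0,0],[0,0,0,0,0,0,0]]'
```

```text
t: 2.2
eef_pos: [403.3, 329.6, 78.0]
orientation: [-3.139, 0.002, 1.57]
ft_force: [-0.9, -0.4, 0.8]
opening: -0.002
finger_force: 0.0
t: 2.87
eef_pos: [404.0, 331.0, 66.1]
orientation: [3.142, -0.0, 1.571]
ft_force: [0.3, -0.0, 0.4]
opening: 0.003
finger_force: 0.0
```

```bash
python3 -m creep '[[0,0,0,0,0,0.001,0],[0,0,0,0,0,0.001,0],[0,0,0,0,0,0.001,0],[0,0,0,0,0,0.001,0],[0,0,0,0,0,0.001,0],[0,0,0,0,0,0,0],[0,0,0,0,0,0,0],[0,0,0,0,0,0,0]]'
```

```text
t: 3.53
eef_pos: [404.2, 331.0, 60.9]
orientation: [3.141, -0.0, 1.571]
ft_force: [0.1, 0.9, 0.2]
opening: 0.001
finger_force: 0.0
```

```bash
python3 -m creep '[[0,0,0,0,0,0.001,0],[0,0,0,0,0,0,0],[0,0,0,0,0,0,0],[0,0,0,0,0,0,0],[0,0,0,0,0,0,0],[0,0,0,0,0,0,0],[0,0,0,0,0,0,0],[0,0,0,0,0,0,0]]'
python3 -m creep '[[0,0,0,0,0,0.001,0],[0,0,0,0,0,0,0],[0,0,0,0,0,0,0],[0,0,0,0,0,0,0],[0,0,0,0,0,0,0],[0,0,0,0,0,0,0],[0,0,0,0,0,0,0],[0,0,0,0,0,0,0]]'
```

```text
t: 4.2
eef_pos: [404.0, 331.0, 60.0]
orientation: [-3.142, 0.0, 1.571]
ft_force: [-0.0, -0.2, -0.4]
opening: 0.002
finger_force: 0.1
t: 4.87
eef_pos: [404.0, 331.0, 59.1]
orientation: [3.141, -0.0, 1.571]
ft_force: [-1.9, -0.5, 5.6]
opening: -0.001
finger_force: 2.7
```

```bash
python3 -m creep '[[0,0,0,0,0,0.001,0],[0,0,0,0,0,0,0],[0,0,0,0,0,0,0],[0,0,0,0,0,0,0],[0,0,0,0,0,0,0],[0,0,0,0,0,0,0],[0,0,0,0,0,0,0],[0,0,0,0,0,0,0]]'
```

```text
t: 5.53
eef_pos: [404.1, 331.1, 58.9]
orientation: [3.141, -0.0, 1.571]
ft_force: [-3.2, -3.5, 16.8]
opening: 0.001
finger_force: 8.6
```

The tip hits a hard stop at 40 mm, which is 4 mm above the strip top, as it should be when the rocker is fully down. I'll raise and verify.

```bash
python3 -m creep '[[0,0,0,0,0,-0.01,0],[0,0,0,0,0,-0.03,0],[0,0,0,0,0,-0.03,0],[0,0,0,0,0,-0.03,0],[0,0,0,0,0,-0.03,0],[0,0,0,0,0,-0.03,0],[0,0,0,0,0,-0.03,0],[0,0,0,0,0,0,0]]'
python3 - <<'E'
from h import *
im=snapshot("wrist");a=cv2.resize(im[160:240,250:370],None,fx=5,fy=5,interpolation=2)[:,:,::-1]
b=cv2.resize(snapshot("side")[330:380,270:350],None,fx=5,fy=5,interpolation=2)[:,:,::-1][:200]
o=np.zeros((600,600,3),np.uint8);o[:400]=a;o[400:,:400]=b;cv2.imwrite("pics/r2.png",o)
E
```

```text
t: 6.2
eef_pos: [406.2, 332.9, 253.9]
orientation: [3.135, -0.006, 1.571]
ft_force: [1.2, 0.5, 0.0]
opening: 0.002
finger_force: 0.0
```

View pics/r2.png

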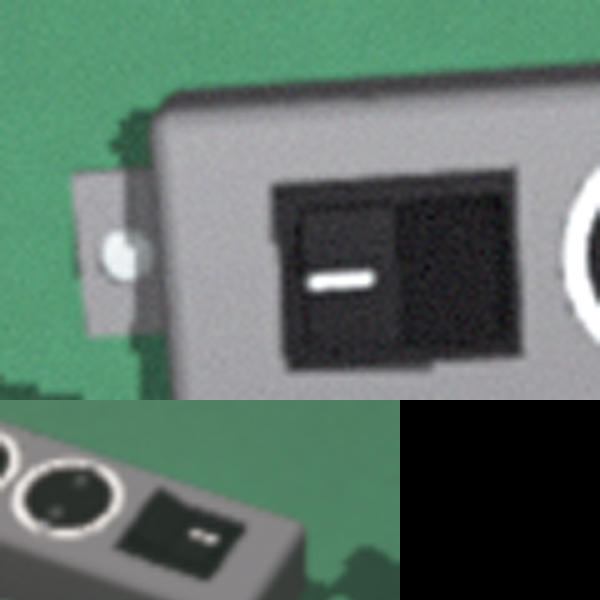

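The rocker sits fully down toward the robot, matching the force stop. Now over the slim capacitor, staying high.

```bash
python3 -m creep '[[0,0,0,-0.03,0.009,0,0],[0,0,0,-0.03,0.009,0,0],[0,0,0,-0.03,0.009,0,0],[0,0,0,-0.03,0.009,0,0],[0,0,0,-0.03,0.009,0,0],[0,0,0,-0.03,0.009,0,0],[0,0,0,-0.03,0.009,0,0],[0,0,0,-0.03,0.009,0,0]]'
python3 -m creep '[[0,0,0,-0.03,0.01,0,0],[0,0,0,-0.03,0.01,0,0],[0,0,0,-0.03,0.01,0,0],[0,0,0,0,0,0,0],[0,0,0,0,0,0,0],[0,0,0,0,0,0,0],[0,0,0,0,0,0,0],[0,0,0,0,0,0,0]]'
python3 - <<'E'
from h import *
s=get_state();im=snapshot("wrist");cv2.imwrite("pics/w3.png",im[:,:,::-1]);print(s["t"],s["eef_pos"].round(1) if hasattr(s["eef_pos"],'round') else s["eef_pos"])
E
```

```text
t: 6.97
eef_pos: [475.3, 89.3, 246.4]
orientation: [-3.139, 0.0, 1.571]
ft_force: [0.6, -0.2, -0.0]
opening: -0.002
finger_force: 0.0
t: 7.63
eef_pos: [505.5, 2.0, 247.6]
orientation: [-3.141, -0.0, 1.572]
ft_force: [0.2, -0.1, -0.3]
opening: 0.002
finger_force: 0.0
7.6333 [505.5   2.  247.6]
```

View pics/w3.png

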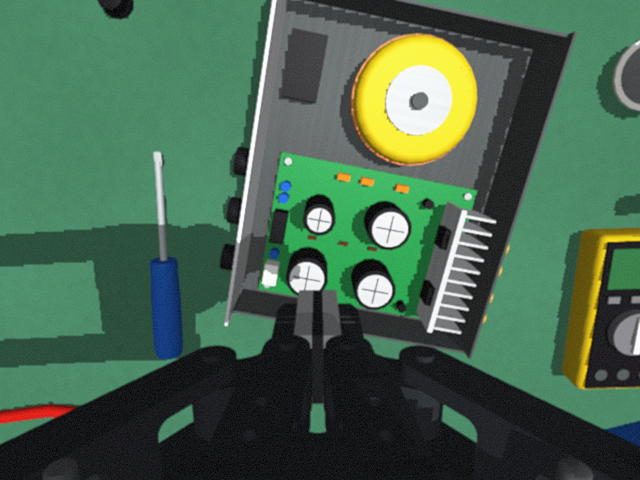

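The slim capacitor is at (320,219), straight ahead of the fingers. I'll re-measure it from here.

Run:
```python
from h import *
s=get_state();im=cv2.imread("pics/w3.png")[:,:,::-1]
c,st=bright(im,(320,219),th=130);print(c,st,onz("wrist",c,64,s),s["eef_pos"].round(1))
```

```text
[318.94478528 219.76891616] [307 208  25  25 489] [506.5   1.1  64. ] [505.6   2.  247.7]
```

```bash
python3 -m creep '[[0,0,0,-0.001,0.001,0.02,0],[0,0,0,0,0,0.025,0],[0,0,0,0,0,0.025,0],[0,0,0,0,0,0.025,0],[0,0,0,0,0,0.025,0],[0,0,0,0,0,0.015,0],[0,0,0,0,0,0.007,0],[0,0,0,0,0,0,0]]'
for i in 1 2 3; do python3 -m creep '[[0,0,0,0,0,0,0],[0,0,0,0,0,0,0],[0,0,0,0,0,0,0],[0,0,0,0,0,0,0],[0,0,0,0,0,0,0],[0,0,0,0,0,0,0],[0,0,0,0,0,0,0],[0,0,0,0,0,0,0]]'; done
python3 -m creep '[[0,0,0,0,0,0,0],[0,0,0,0,0,0,0],[0,0,0,0,0,0,0],[0,0,0,0,0,0,0],[0,0,0,0,0,-0.02,0],[0,0,0,0,0,-0.03,0],[0,0,0,0,0,-0.03,0],[0,0,0,0,0,-0.03,0]]'
```

```text
t: 8.35
eef_pos: [506.0, 0.6, 104.7]
orientation: [-3.139, -0.0, 1.572]
ft_force: [-0.1, -0.8, -0.3]
opening: 0.001
finger_force: 0.0
t: 9.02
eef_pos: [507.0, -0.0, 106.1]
orientation: [3.141, 0.0, 1.571]
ft_force: [0.2, -0.4, -0.7]
opening: -0.004
finger_force: 0.0
t: 9.68
eef_pos: [507.0, -0.0, 106.0]
orientation: [-3.142, 0.0, 1.571]
ft_force: [-0.7, -0.2, -0.2]
opening: 0.0
finger_force: 0.0
t: 10.35
eef_pos: [507.0, 0.0, 106.0]
orientation: [3.142, 0.0, 1.571]
ft_force: [-0.6, -0.3, -0.2]
opening: -0.001
finger_force: 0.0
t: 11.02
eef_pos: [506.6, 0.0, 217.1]
orientation: [-3.141, -0.0, 1.571]
ft_force: [0.5, 1.1, -0.6]
opening: 0.0
finger_force: 0.0
```

Held for about 2.3 s. Next the spare in the tray, again staying high.

```bash
python3 -m creep '[[0,0,0,-0.03,-0.006,-0.02,0],[0,0,0,-0.03,-0.006,0,0],[0,0,0,-0.03,-0.006,0,0],[0,0,0,-0.03,-0.006,0,0],[0,0,0,-0.03,-0.006,0,0],[0,0,0,-0.03,-0.006,0,0],[0,0,0,-0.03,-0.006,0,0],[0,0,0,-0.03,-0.006,0,0]]'
python3 -m creep '[[0,0,0,-0.03,-0.006,0,0],[0,0,0,-0.03,-0.004,0,0],[0,0,0,-0.01,0,0,0],[0,0,0,0,0,0,0],[0,0,0,0,0,0,0],[0,0,0,0,0,0,0],[0,0,0,0,0,0,0],[0,0,0,0,0,0,0]]'
python3 - <<'E'
from h import *
s=get_state();im=snapshot("wrist");cv2.imwrite("pics/w4.png",im[:,:,::-1]);print(s["eef_pos"].round(1))
for uv,z in [((320,220),38),((405,220),53)]:
    c,st=bright(im,uv,th=130);print(c,st,onz("wrist",c,z,s))
E
```

```text
t: 11.68
eef_pos: [458.4, -241.4, 236.1]
orientation: [3.141, 0.0, 1.571]
ft_force: [0.2, -0.5, 0.5]
opening: 0.002
finger_force: 0.0
t: 12.35
eef_pos: [449.3, -308.9, 236.0]
orientation: [-3.142, -0.0, 1.572]
ft_force: [-0.1, -0.4, -0.5]
opening: 0.003
finger_force: 0.0
[ 449.3 -308.9  236. ]
[316.18913858 216.63108614] [ 298  199   37   37 1068] [ 448.1 -310.4   38. ]
[402.03784861 219.27689243] [390 207  25  25 502] [ 512.3 -309.1   53. ]
```

View pics/w4.png

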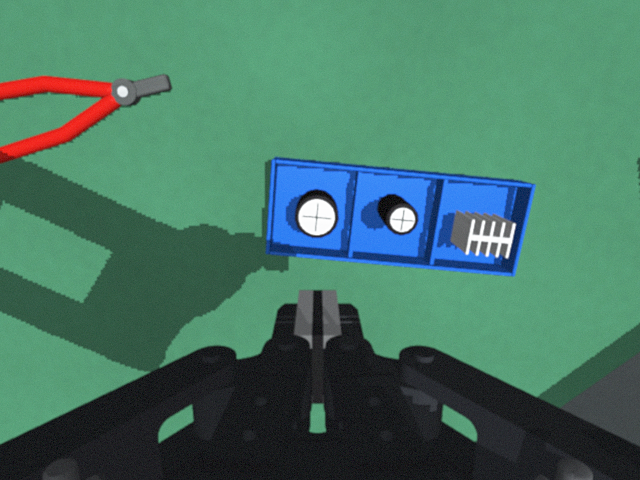

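The squat spare at (316,217) lies under the tool, with the slim one at (402,219) and the sink beyond it. Descending.

```bash
python3 -m creep '[[0,0,0,-0.001,-0.001,0.02,0],[0,0,0,0,0,0.03,0],[0,0,0,0,0,0.03,0],[0,0,0,0,0,0.03,0],[0,0,0,0,0,0.025,0],[0,0,0,0,0,0.015,0],[0,0,0,0,0,0.006,0],[0,0,0,0,0,0,0]]'
for i in 1 2 3; do python3 -m creep '[[0,0,0,0,0,0,0],[0,0,0,0,0,0,0],[0,0,0,0,0,0,0],[0,0,0,0,0,0,0],[0,0,0,0,0,0,0],[0,0,0,0,0,0,0],[0,0,0,0,0,0,0],[0,0,0,0,0,0,0]]'; done
python3 -m creep '[[0,0,0,0,0,0,0],[0,0,0,0,0,0,0],[0,0,0,0,0,0,0],[0,0,0,0,0,0,0],[0,0,0,0,0,-0.03,0],[0,0,0,0,0,-0.03,0],[0,0,0,0,0,-0.03,0],[0,0,0,0,0,0,0]]'
python3 -c "
from rig import *
print(job_done())"
```

```text
t: 13.07
eef_pos: [447.5, -310.1, 78.8]
orientation: [-3.14, -0.001, 1.571]
ft_force: [0.5, 0.2, 1.0]
opening: -0.001
finger_force: 0.0
t: 13.73
eef_pos: [448.0, -311.0, 80.1]
orientation: [3.141, 0.0, 1.571]
ft_force: [-0.3, 0.3, -0.5]
opening: 0.001
finger_force: 0.0
t: 14.4
eef_pos: [448.0, -311.0, 80.0]
orientation: [3.142, -0.0, 1.571]
ft_force: [-0.4, -0.7, 0.2]
opening: -0.001
finger_force: 0.0
t: 15.07
eef_pos: [448.0, -311.0, 80.0]
orientation: [-3.142, -0.0, 1.571]
ft_force: [0.6, 0.4, 0.8]
opening: 0.001
finger_force: 0.0
t: 15.73
eef_pos: [450.6, -312.8, 175.3]
orientation: [3.135, 0.005, 1.571]
ft_force: [1.2, -0.3, 0.8]
opening: 0.001
finger_force: 0.0
the job is handed in; nothing more can be done
None
```

The job is handed in at about 16 s, with no verdict returned: I pressed the rocker to its hard stop, then pointed for over 2 s each at the tall slim capacitor and the squat spare, with no sign of contact at either.

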